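Load the free glassware dryer

ROBOT

A 6-joint arm with a two-finger parallel gripper is mounted at the origin on the work surface. World frame = base frame: x ahead of the robot, y to its left, z up, the work surface at z = 0. Lengths are in m, angles in rad, forces in N, time in s.
With the tool pointing down it reaches from about 0.325 to 0.9 m from the base axis. Payload 6.1 kg.
Tool frame: the origin (TCP) lies midway between the tips of the shut fingers; the grasp point (between the pads) lies 19 mm behind it; x points along the fingers, y is the direction in which the jaws open and shut, and the axes are right-handed (so a half turn about x gives the same grasp; the last joint's range is limited). The gripper opens to 85 mm and grips with 20 to 120 N. Pads are 22 mm wide; open, the fingers measure 114 mm over their backs; the gripper's body (76 mm by 85 mm) begins 54 mm behind the grasp point. The pads swing forward as they close: fully open they stand 13 mm farther back than shut.
Start: joints at [-1.438, 0.22, 1.526, -0, 1.395, -0.126], TCP at [0.16, -0.604, 0.201] pointing down, gripper open.
Joint ranges: [-2.98, 2.98], [-0.91, 2.08], [0.09, 2.57], [-1.24, 4.39], [0.2, 2.65], [-2.68, 2.68]. Speed limits (rad/s): [2.57, 2.57, 3.01, 3.14, 3.14, 3.14].

INTERFACE

Orientations are given as [roll, pitch, yaw] about the fixed x, y, z axes, in that order (R = Rz(yaw) Ry(pitch) Rx(roll)).
In Python, from plant import movep, move_l, set_joints, gripper_to, hold, inverse_kinematics, observe, get_image, get_calibration, Unreachable, job_done gives the robot as it stands. Calls block until the motion is done:
- movep(position, orientation): joint-space move of the TCP to a pose.
- move_l(position, feed=0.15, rotation=None, max_force=None): straight line of the TCP; rotation=None keeps the orientation; feed is the mean speed in m/s. With max_force (N) it stops when the force on the tool has changed by that much, and returns True; else False.
- set_joints(angles): joint-space move.
- gripper_to(opening, f_grip=None): finger opening in m; f_grip is the grip in N (None keeps the last); returns when the fingers have stopped.
- hold(seconds).
- inverse_kinematics(position, orientation): joint angles nearest the present ones, or None.
- observe(): the state.
- get_image(name): name is "side" or "top"; returns (picture, depth): 420x560x3 uint8, red, green, blue; 420x560 float32, m along the optical axis (not along the pixel's ray), 0 where there is no reading.
- get_calibration(name): a dict with "intrinsics" (3x3 intrinsics, pixels), "dist_coeffs" ([k1, k2, p1, p2, k3] as OpenCV has them; the pictures are not rectified), "world_from_camera" (4x4, takes a point from camera to world coordinates). Camera axes: x right, y down, z forward; pixel columns grow to the right and rows downward; lengths in m; the calibration is good to about 2 mm. A picture is of the moment at which its call begins. get_calibration takes no time and is no camera call.
A pose or a line that the arm cannot do raises Unreachable and nothing moves.
- job_done(): hands the job in, once; it reports no verdict.
The state is a dict: "time_s": time; "q": joint angles; "joint_velocities": joint speeds; "joint_torque": joint torques, N m; "eef_pos": TCP position; "tcp_rot": TCP orientation; "ft_force": force on the tool from outside, world axes, zero at the start; "torque": the same for the moment, N m; "opening": finger opening in m.
Only numpy, scipy, OpenCV 4.12 (cv2) and the standard library are available. Lean on these libraries where they do the work, as an engineer would, in place of code of your own. Each camera call takes 0.05 s, during which the arm holds its last target.

TASK

Put all the washed staining jars lying on the bench to dry on the dryer that is still empty: each one upside down over a peg of its own, upright, with its rim down on the deck. Once all of them are on, push that dryer's fan lever away from you to switch it fully on. Leave the dryer that already has a jar on it switched off and its jar as it is, and do not disturb the other things on the bench.

Things in the scene. Friction and masses are not known exactly. Their poses are not given: they have to be found in the camera images.
- dryer_left: glassware dryer on the robot's left: a white box 150 mm deep (its x), 220 mm wide (its y) and 40 mm high with a flat steel deck on top and four upright steel pegs, 22 mm thick and 50 mm tall, standing on the deck. Fixed. Origin at the centre of its underside; x points away from its front, roughly away from the robot; z up. The pegs stand at x = +-40 mm, y = +-55 mm; deck at z = 40 mm. Its fan lever stands on the bench at its outer side (y = +140 mm).
- dryer_right: the same dryer on the robot's right; its fan lever stands at its outer side (y = -140 mm).
- left_far_outer (a point): tip of the left dryer's peg in the row farther from the robot, on the outer side (towards its fan lever); 50 mm above the deck, 90 mm above the bench
- left_far_inner (a point): tip of the left dryer's peg in the row farther from the robot, on the inner side (towards the other dryer); 50 mm above the deck, 90 mm above the bench
- left_near_outer (a point): tip of the left dryer's peg in the row nearer to the robot, on the outer side (towards its fan lever); 50 mm above the deck, 90 mm above the bench
- left_near_inner (a point): tip of the left dryer's peg in the row nearer to the robot, on the inner side (towards the other dryer); 50 mm above the deck, 90 mm above the bench
- right_far_outer (a point): tip of the right dryer's peg in the row farther from the robot, on the outer side (towards its fan lever); 50 mm above the deck, 90 mm above the bench
- right_far_inner (a point): tip of the right dryer's peg in the row farther from the robot, on the inner side (towards the other dryer); 50 mm above the deck, 90 mm above the bench
- right_near_outer (a point): tip of the right dryer's peg in the row nearer to the robot, on the outer side (towards its fan lever); 50 mm above the deck, 90 mm above the bench
- right_near_inner (a point): tip of the right dryer's peg in the row nearer to the robot, on the inner side (towards the other dryer); 50 mm above the deck, 90 mm above the bench
- fan_left (a joint): fan lever of the left dryer: 0 = off, leaning towards the robot; 1.0 rad = fully on, leaning away from the robot, and it swings in the dryer's x-z plane; it stays where it is left. At the start within 0.15 of off
- fan_left_tip (a point): tip of the left fan lever, a black stick 60 mm long on a small grey block
- fan_right (a joint): fan lever of the right dryer: 0 = off, leaning towards the robot; 1.0 rad = fully on, leaning away from the robot, and it swings in the dryer's x-z plane; it stays where it is left. At the start within 0.15 of off
- fan_right_tip (a point): tip of the right fan lever, a black stick 60 mm long on a small grey block
- jar1: square white plastic staining jar, outside 46 x 46 mm, 90 mm long, walls 3 mm, base 4 mm, one end open (bore 40 x 40 mm), about 90 g. Starts lying on a flat side on the bench, nearer than the dryers, mouth 5 to 86 degrees left of straight ahead; one of the four may be missing. Origin on its axis, 45 mm from either end; x from base to mouth, z up at the start
- jar2: square white plastic staining jar, outside 46 x 46 mm, 90 mm long, walls 3 mm, base 4 mm, one end open (bore 40 x 40 mm), about 90 g. Starts lying on a flat side on the bench, nearer than the dryers, mouth 5 to 86 degrees left of straight ahead; one of the four may be missing. Origin on its axis, 45 mm from either end; x from base to mouth, z up at the start
- jar3: square white plastic staining jar, outside 46 x 46 mm, 90 mm long, walls 3 mm, base 4 mm, one end open (bore 40 x 40 mm), about 90 g. Starts lying on a flat side on the bench, nearer than the dryers, mouth 5 to 86 degrees left of straight ahead; one of the four may be missing. Origin on its axis, 45 mm from either end; x from base to mouth, z up at the start
- jar4: square white plastic staining jar, outside 46 x 46 mm, 90 mm long, walls 3 mm, base 4 mm, one end open (bore 40 x 40 mm), about 90 g. Starts lying on a flat side on the bench, nearer than the dryers, mouth 5 to 86 degrees left of straight ahead; one of the four may be missing. Origin on its axis, 45 mm from either end; x from base to mouth, z up at the start
- drying_left: a jar of the same kind that at the start already stands mouth down on the far outer peg of the left dryer, rim on the deck; only one of the two dryers has such a jar, the other is empty. Origin and axes as for the other jars
- drying_right: a jar of the same kind that at the start already stands mouth down on the far outer peg of the right dryer, rim on the deck; only one of the two dryers has such a jar, the other is empty. Origin and axes as for the other jars
- petri_dish: glass dish, 60 mm across, 13 mm high, nearer to the robot than the jars; a bystander, not part of the job. Origin under its centre
- marker: grey marker pen, 100 mm long, lying between the dryers; a bystander, not part of the job. Origin under its centre
- stopper: black rubber stopper, 26 mm across, 22 mm high, nearer to the robot than the jars; a bystander, not part of the job. Origin under its centre
- wash_bottle: white plastic bottle, 68 mm across, 160 mm tall, far to the left; a bystander, not part of the job. Origin under its centre
There are look-alikes about, which are no part of the job. What is shaped like the jar2 but green or red is not meant. Leave any blue look-alike of the jar1 alone.

How it is judged:
By the outcome, as a careful person would: the job done as asked, in the order asked, and still so for the second after the job is handed in, with the robot touching nothing.
Of jar1, jar2, jar3, jar4 only 3 to 4 are there at a start; the rules pass over those that are not, and their reading is None.
Of drying_left, drying_right only 1 to 1 are there at a start; the rules pass over those that are not, and their reading is None.
At some moment in a run one of jar1, jar2, jar3, jar4 may be knocked a few centimetres aside while the robot is not near it.
It also fails if it takes over 210 s, if anything falls off the work surface, if the arm or the gripper's body presses on something with over 40 N, if the wrist force passes 120 N, or if a joint passes its speed limit or range.

## Working session

There is one attempt and no reset: what is moved stays moved. The work goes in short steps, each a Python script; the robot and the scene stay as the last script left them, time stands still between calls to the robot, and variables do not carry over. Pictures are saved under pics/ and viewed, and the job is handed in when it is done.

```bash
ls; mkdir -p pics
python3 - <<'E'
from plant import *
import cv2, numpy as np
for n in ("top","side"):
    im,d=get_image(n); cv2.imwrite(f"pics/{n}0.png",im[:,:,::-1]); np.savez(f"{n}0.npz",im=im,d=d)
    c=get_calibration(n); print(n,{k:np.round(v,4).tolist() for k,v in c.items()})
o=observe(); print({k:np.round(v,3).tolist() for k,v in o.items()})
E
```

```text
pics
top {'intrinsics': [[541.6451, 0.0, 287.1052], [0.0, 541.6451, 207.9934], [0.0, 0.0, 1.0]], 'dist_coeffs': [0.0352, 0.0, 0.0, 0.0, 0.0], 'world_from_camera': [[0.0268, -0.9935, 0.1105, 0.3147], [-0.9996, -0.0265, 0.0039, 0.065], [-0.001, -0.1106, -0.9939, 1.4718], [0.0, 0.0, 0.0, 1.0]]}
side {'intrinsics': [[406.35, 0.0, 279.8756], [0.0, 406.35, 208.107], [0.0, 0.0, 1.0]], 'dist_coeffs': [0.0226, 0.0, 0.0, 0.0, 0.0], 'world_from_camera': [[-0.7433, -0.3184, 0.5884, -0.159], [-0.6688, 0.3755, -0.6417, 0.7657], [-0.0166, -0.8704, -0.492, 0.6035], [0.0, 0.0, 0.0, 1.0]]}
{'time_s': 0.1, 'q': [-1.438, 0.221, 1.528, -0.0, 1.395, -0.126], 'joint_velocities': [-0.001, -0.002, -0.003, -0.0, 0.001, 0.0], 'joint_torque': [0.001, -49.824, -39.055, -0.0, 0.006, -0.0], 'eef_pos': [0.16, -0.604, 0.2], 'tcp_rot': [-1.692, 1.569, 1.708], 'ft_force': [0.234, 0.605, -0.473], 'torque': [-0.033, -0.046, -0.011], 'opening': 0.085}
```

View pics/top0.png

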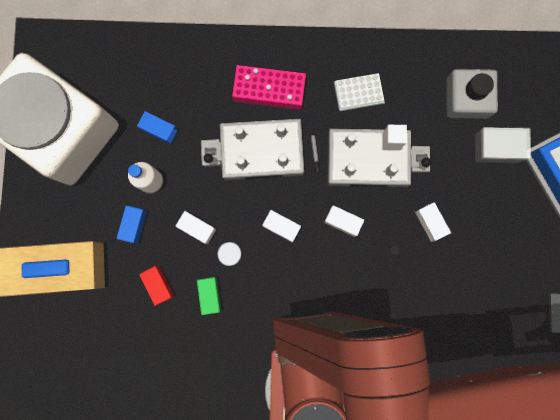

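View pics/side0.png

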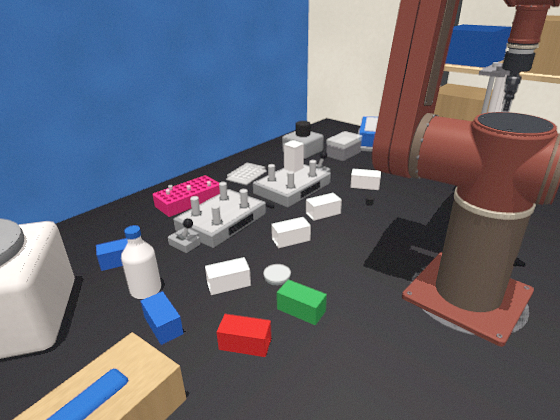

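The top view shows four white jars at about (195,227), (282,226), (345,221) and (433,222). The red, green and blue blocks are look-alikes. The right dryer already has a jar at (397,133), and the left dryer at (262,149) is empty. The white items at (503,145) and (360,92) are larger and beyond the jars, so they aren't jars. Next I'll measure and check a crop.

```bash
cat > h.py <<'E'
from plant import *
import cv2, numpy as np
from scipy.spatial.transform import Rotation as Ro
def cloud(name,d):
    c=get_calibration(name); K=c["intrinsics"];D=np.array(c["dist_coeffs"]);T=np.array(c["world_from_camera"])
    h,w=d.shape; u,v=np.meshgrid(np.arange(w),np.arange(h))
    p=cv2.undistortPoints(np.stack([u,v],-1).reshape(-1,1,2).astype(np.float64),np.array(K),D).reshape(h,w,2)
    P=np.dstack([p[...,0]*d,p[...,1]*d,d])
    return P@T[:3,:3].T+T[:3,3]
def white(im):
    a=im.astype(int); return (a.min(2)>140)&(a.max(2)-a.min(2)<40)
def jars(im,d,W=None):
    W=cloud("top",d) if W is None else W
    m=white(im)&(d>0)&(W[...,2]>.03)&(W[...,2]<.062)&(W[...,0]<.62)&(W[...,0]>.2)
    m=cv2.morphologyEx(m.astype(np.uint8),cv2.MORPH_OPEN,np.ones((3,3)))
    n,l,s,c=cv2.connectedComponentsWithStats(m)
    out=[]
    for i in range(1,n):
        if s[i,4]<200: continue
        P=W[l==i]; r=cv2.minAreaRect((P[:,:2]*1000).astype(np.float32))
        b=cv2.boxPoints(r); e=[b[1]-b[0],b[2]-b[1]]; k=max(e,key=np.linalg.norm)
        a=np.degrees(np.arctan2(k[1],k[0]))%180
        out.append((c[i].round().tolist(),s[i,4],np.round(r[0],1).tolist(),np.round(sorted(r[1]),1).tolist(),round(float(a),1),round(float(np.median(P[:,2])),4)))
    return out
E
python3 - <<'E'
from h import *
z=np.load("top0.npz");im,d=z["im"],z["d"];W=cloud("top",d)
for j in jars(im,d,W): print(j)
bench=W[300:310,200:260,2];print("bench",np.median(bench),bench.std())
# pegs/deck
m=(W[...,2]>.03)&(W[...,2]<.05)&(W[...,0]>.55)
m[:,:215]=0;m[:,420:]=0
n,l,s,c=cv2.connectedComponentsWithStats(m.astype(np.uint8))
for i in range(1,n):
    if s[i,4]>1000:
        P=W[l==i]; r=cv2.minAreaRect((P[:,:2]*1000).astype(np.float32)); print("deck",c[i],r,np.median(P[:,2]))
m=((W[...,2]>.075)&(W[...,2]<.14)&(W[...,0]>.55)); m[:,:195]=0;m[:,430:]=0
n,l,s,c=cv2.connectedComponentsWithStats(m.astype(np.uint8))
for i in range(1,n):
    if s[i,4]>10: P=W[l==i]; print("tip",c[i].round(),s[i,4],P.mean(0).round(4),P[:,2].max().round(3))
for k,(y,x) in {"jars":((180,270),(160,470)),"dry":((110,190),(190,440))}.items():
    cv2.imwrite(f"pics/crop_{k}.png",cv2.resize(im[y[0]:y[1],x[0]:x[1],::-1],None,fx=2.5,fy=2.5,interpolation=cv2.INTER_CUBIC))
E
```

```text
([260.0, 164.0], np.int32(1473), [589.8, 141.2], [64.4, 215.4], 91.9, 0.0412)
([370.0, 170.0], np.int32(1939), [583.2, -147.9], [73.5, 217.3], 90.2, 0.0412)
([434.0, 221.0], np.int32(615), [448.2, -317.4], [47.9, 91.0], 27.7, 0.0467)
([345.0, 220.0], np.int32(626), [444.3, -82.7], [48.9, 91.1], 66.9, 0.0465)
([282.0, 225.0], np.int32(598), [427.8, 84.1], [45.7, 90.1], 63.8, 0.0466)
([194.0, 227.0], np.int32(595), [416.2, 314.1], [46.9, 93.6], 61.2, 0.0464)
bench 0.0026391070923931226 0.1341046200882035
deck [268.79154796  85.44017094] ((809.00048828125, 129.69903564453125), (192.0072784423828, 92.02859497070312), 84.49727630615234) 0.04513689963363032
deck [261.1413327  148.18899692] ((635.6795043945312, 152.1553497314453), (152.74594116210938, 237.83187866210938), 4.814543724060059) 0.04097813550915674
deck [368.53457447 157.07260638] ((623.2123413085938, -159.52536010742188), (243.82781982421875, 146.37872314453125), 89.99299621582031) 0.04116025811583213
tip [281. 127.] 63 [0.6795 0.0919 0.0887] 0.099
tip [395. 136.] 470 [ 0.6569 -0.1995  0.1224] 0.139
tip [239. 130.] 63 [0.6698 0.2008 0.0896] 0.097
tip [352. 137.] 62 [ 0.6592 -0.0922  0.089 ] 0.1
tip [208. 157.] 76 [0.5962 0.2791 0.0852] 0.096
tip [283. 157.] 62 [0.6005 0.0853 0.089 ] 0.095
tip [241. 160.] 59 [0.5906 0.1943 0.0893] 0.098
tip [425. 161.] 75 [ 0.5995 -0.2842  0.0874] 0.096
tip [351. 167.] 58 [ 0.5802 -0.0925  0.089 ] 0.097
tip [393. 168.] 64 [ 0.5805 -0.2017  0.0886] 0.1
```

Run:
```python
import cv2,numpy as np
a=cv2.imread("pics/crop_jars.png");b=cv2.imread("pics/crop_dry.png")
w=max(a.shape[1],b.shape[1])
f=lambda i:cv2.copyMakeBorder(i,0,0,0,w-i.shape[1],0)
cv2.imwrite("pics/crops.png",np.vstack([f(b),f(a)]))
```

```text
(no output)
```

View pics/crops.png

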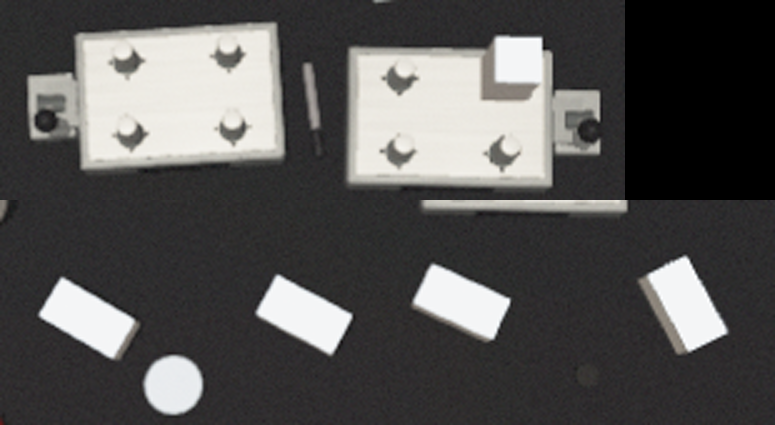

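```bash
cat >> h.py <<'E'
Z=np.array([0,0,1.])
PEG={"fi":np.array([.6795,.0919]),"fo":np.array([.6698,.2008]),"ni":np.array([.6005,.0853]),"no":np.array([.5906,.1943])}
GB=.024
def hd(deg): return np.array([np.cos(np.radians(deg)),np.sin(np.radians(deg)),0])
def frame(t,y):
    return np.column_stack([t,y,np.cross(t,y)])
def rpy(R): return Ro.from_matrix(R).as_euler("xyz")
def plan(jxy,jdeg,peg,a=45,sig=1,s=-.018,gz=.031,fdeg=4.8,jz=.023):
    """returns grasp (p,R) and function place(rim height)->(p), R"""
    a=np.radians(a); m=hd(jdeg)
    Rg=frame(np.sin(a)*m-np.cos(a)*Z, sig*np.cross(Z,m))
    gp=np.array([jxy[0],jxy[1],0])+s*m+gz*Z
    pg=gp+GB*Rg[:,0]
    # jar frame: x=m
    J=np.column_stack([m,np.cross(Z,m),Z]); jc=np.array([jxy[0],jxy[1],jz])
    f=hd(fdeg); Jp=np.column_stack([-Z,np.cross(f,Z),-f])
    RT=J.T@Rg; pT=J.T@(pg-jc)
    Rp=Jp@RT; off=Jp@pT
    def pp(rim): return np.array([peg[0],peg[1],rim+.045])+off
    return pg,Rg,pp,Rp
E
python3 - <<'E'
from h import *
J={"A":((.4162,.3141),61.2),"B":((.4278,.0841),63.8),"C":((.4443,-.0827),66.9),"D":((.4482,-.3174),27.7)}
for k,(xy,dg) in J.items():
  for a in (35,45):
    for sig in (1,-1):
      row=[]
      pg,Rg,pp,Rp=plan(xy,dg,PEG["fi"],a,sig)
      for p,R in ((pg,Rg),(pg+.12*Z,Rg)):
        q=inverse_kinematics(p,rpy(R)); row.append(None if q is None else np.round(q,2).tolist())
      print(k,a,sig,row)
for k,pe in PEG.items():
  for a in (35,45,55):
    for sig in (1,-1):
      for fd in (-30,4.8,30):
        pg,Rg,pp,Rp=plan((.42,.08),60,pe,a,sig,fdeg=fd)
        r=[inverse_kinematics(pp(z),rpy(Rp)) for z in (.041,.15)]
        print(k,a,sig,fd,[None if q is None else np.round(q,2).tolist() for q in r])
E
```

```text
A 35 1 [None, None]
A 35 -1 [[0.15, -0.09, 2.41, 0.9, 0.62, -0.05], [0.15, -0.38, 2.36, 0.64, 0.87, 0.31]]
A 45 1 [[0.03, -0.05, 2.49, 1.28, 0.69, 2.64], None]
A 45 -1 [[0.03, -0.05, 2.49, 1.28, 0.69, -0.5], [0.03, -0.43, 2.47, 0.92, 0.87, 0.0]]
B 35 1 [[-0.54, -0.05, 2.38, 0.74, 1.02, 2.6], None]
B 35 -1 [[-0.54, -0.05, 2.38, 0.74, 1.02, -0.54], [-0.54, -0.34, 2.33, 0.64, 1.28, -0.31]]
B 45 1 [[-0.67, 0.05, 2.38, 0.88, 1.11, 2.36], [-0.67, -0.28, 2.36, 0.79, 1.35, 2.63]]
B 45 -1 [[-0.67, 0.05, 2.38, 0.88, 1.11, -0.79], [-0.67, -0.28, 2.36, 0.79, 1.35, -0.51]]
C 35 1 [[-0.83, 0.19, 2.12, 0.6, 1.19, 2.39], [-0.83, -0.04, 2.08, 0.56, 1.41, 2.54]]
C 35 -1 [[-0.83, 0.19, 2.12, 0.6, 1.19, -0.76], [-0.83, -0.04, 2.08, 0.56, 1.41, -0.6]]
C 45 1 [[-0.92, 0.3, 2.08, 0.69, 1.3, 2.24], [-0.92, 0.06, 2.06, 0.66, 1.5, 2.41]]
C 45 -1 [[-0.92, 0.3, 2.08, 0.69, 1.3, -0.9], [-0.92, 0.06, 2.06, 0.66, 1.5, -0.73]]
D 35 1 [[-1.17, 0.26, 2.03, 0.72, 1.05, 2.62], None]
D 35 -1 [[-1.17, 0.26, 2.03, 0.72, 1.05, -0.52], [-1.17, 0.05, 1.99, 0.65, 1.24, -0.35]]
D 45 1 [[-1.27, 0.34, 2.03, 0.87, 1.14, 2.43], [-
[... 4219 characters left out ...]
 0.55]]
no 45 -1 -30 [[0.54, 0.19, 2.02, -1.04, 0.8, 0.21], [0.54, 0.02, 1.97, -0.88, 0.93, -0.03]]
no 45 -1 4.8 [None, [0.26, -0.27, 2.23, -0.31, 0.43, -1.16]]
no 45 -1 30 [None, [-0.02, -0.28, 2.24, 0.71, 0.6, -2.59]]
no 55 1 -30 [None, None]
no 55 1 4.8 [[0.24, -0.03, 2.17, -0.23, 0.4, 1.92], [0.24, -0.2, 2.1, -0.15, 0.65, 1.82]]
no 55 1 30 [[0.03, -0.04, 2.18, 0.58, 0.52, 0.65], [0.03, -0.21, 2.1, 0.41, 0.74, 0.85]]
no 55 -1 -30 [[0.46, 0.16, 1.97, -0.74, 0.79, -0.11], [0.46, 0.01, 1.9, -0.62, 0.96, -0.29]]
no 55 -1 4.8 [[0.24, -0.03, 2.17, -0.23, 0.4, -1.22], [0.24, -0.2, 2.1, -0.15, 0.65, -1.32]]
no 55 -1 30 [[0.03, -0.04, 2.18, 0.58, 0.52, -2.5], [0.03, -0.21, 2.1, 0.41, 0.74, -2.29]]
```

```bash
cat >> h.py <<'E'
def look(tag=None):
    im,d=get_image("top"); 
    if tag: cv2.imwrite(f"pics/{tag}.png",im[:,:,::-1]); np.savez("last.npz",im=im,d=d)
    return [j for j in jars(im,d) if j[3][1]<110 and j[3][0]>35]
def T(): return round(float(observe()["time_s"]),1)
def pick(jxy,jdeg,peg,**k):
    pg,Rg,pp,Rp=plan(jxy,jdeg,peg,**k); o=rpy(Rg)
    gripper_to(.078,f_grip=40)
    movep(pg-.11*Rg[:,0]+.02*Z,o)
    print("stop in?",move_l(pg,feed=.12,max_force=12)); 
    gripper_to(.03,f_grip=40)
    print("opening",observe()["opening"],"t",T())
    move_l(pg+.13*Z,feed=.15)
    print("lifted",observe()["opening"],T())
E
python3 - <<'E'
from h import *
J={"A":((.4162,.3141),61.2),"B":((.4278,.0841),63.8),"C":((.4443,-.0827),66.9),"D":((.4482,-.3174),27.7)}
for a in (48,50,52,55):
  for k,(xy,dg) in J.items():
    pg,Rg,pp,Rp=plan(xy,dg,PEG["fi"],a,-1)
    print(a,k,[inverse_kinematics(p,rpy(Rg)) is not None for p in (pg,pg+.13*Z,pg-.11*Rg[:,0]+.02*Z)],np.round(inverse_kinematics(pg,rpy(Rg)),2))
  for k,pe in PEG.items():
    pg,Rg,pp,Rp=plan(xy,dg,pe,a,-1)
    print(a,k,[inverse_kinematics(p,rpy(Rp)) is not None for p in (pp(.041),pp(.15),pp(.041)-.1*Rp[:,0])])
E
```

```text
48 A [True, True, False] [-0.01 -0.02  2.5   1.37  0.73 -0.63]
48 B [True, True, True] [-0.7   0.1   2.38  0.91  1.14 -0.85]
48 C [True, True, True] [-0.94  0.34  2.06  0.72  1.33 -0.93]
48 D [True, True, True] [-1.29  0.37  2.02  0.91  1.17 -0.76]
48 fi [True, True, True]
48 fo [True, True, True]
48 ni [True, True, True]
48 no [True, True, True]
50 A [True, True, False] [-0.03 -0.    2.51  1.43  0.76 -0.7 ]
50 B [True, True, True] [-0.73  0.13  2.37  0.93  1.17 -0.89]
50 C [True, True, True] [-0.96  0.37  2.05  0.73  1.35 -0.96]
50 D [True, True, True] [-1.31  0.39  2.02  0.93  1.2  -0.79]
50 fi [True, True, True]
50 fo [True, True, True]
50 ni [True, True, True]
50 no [True, True, True]
52 A [True, True, False] [-0.05  0.02  2.52  1.48  0.79 -0.78]
52 B [True, True, True] [-0.75  0.16  2.37  0.95  1.19 -0.93]
52 C [True, True, True] [-0.97  0.39  2.04  0.74  1.37 -0.98]
52 D [True, True, True] [-1.32  0.41  2.01  0.96  1.22 -0.82]
52 fi [True, True, True]
52 fo [True, True, True]
52 ni [True, True, True]
52 no [True, True, True]
55 A [True, True, False] [-0.09  0.07  2.53  1.55  0.85 -0.89]
55 B [True, True, True] [-0.78  0.21  2.36  0.97  1.22 -0.99]
55 C [True, True, True] [-0.99  0.43  2.03  0.76  1.41 -1.01]
55 D [True, True, True] [-1.34  0.45  2.01  0.99  1.25 -0.87]
55 fi [True, True, True]
55 fo [True, True, True]
55 ni [True, True, True]
55 no [True, True, True]
```

```bash
cat >> h.py <<'E'
def pick(jxy,jdeg,peg,dry=False,**k):
    k={**dict(a=50,sig=-1),**k}
    pg,Rg,pp,Rp=plan(jxy,jdeg,peg,**k); o=rpy(Rg)
    if dry:
        return [inverse_kinematics(p,rpy(R)) is not None for p,R in ((pg,Rg),(pg+.1*Z,Rg),(pg+.15*Z,Rg),(pp(.21)+np.r_[.45-peg[0],.05-peg[1],0],Rp),(pp(.16),Rp),(pp(.041),Rp))]
    gripper_to(.078,f_grip=40)
    movep(pg+.1*Z,o)
    print("stop in?",move_l(pg,feed=.12,max_force=12)); 
    gripper_to(.03,f_grip=40)
    print("opening",observe()["opening"],"t",T())
    move_l(pg+.15*Z,feed=.2)
    print("lifted",observe()["opening"],T())
def carry(jxy,jdeg,peg,way=(.45,.05),**k):
    k={**dict(a=50,sig=-1),**k}
    pg,Rg,pp,Rp=plan(jxy,jdeg,peg,**k); o=rpy(Rp)
    w=pp(.21)+np.r_[way[0]-peg[0],way[1]-peg[1],0]
    movep(w,o); movep(pp(.16),o)
    print("above",observe()["opening"],T(),observe()["ft_force"].__repr__())
def lower(jxy,jdeg,peg,**k):
    k={**dict(a=50,sig=-1),**k}
    pg,Rg,pp,Rp=plan(jxy,jdeg,peg,**k)
    move_l(pp(.060),feed=.12,max_force=15) and print("EARLY STOP")
    s=move_l(pp(.034),feed=.03,max_force=6)
    e=observe(); rim=e["eef_pos"][2]-pp(0)[2]; print("down",s,"rim",round(float(rim),4),T())
    return rim
def release(jxy,jdeg,peg,**k):
    k={**dict(a=50,sig=-1),**k}
    pg,Rg,pp,Rp=plan(jxy,jdeg,peg,**k)
    p=np.array(observe()["eef_pos"])
    gripper_to(.062); hold(.2)
    move_l(p-.09*Rp[:,0],feed=.12)
    print("released",observe()["opening"],T())
E
python3 - <<'E'
from h import *
J={"A":((.4162,.3141),61.2),"B":((.4278,.0841),63.8),"C":((.4443,-.0827),66.9),"D":((.4482,-.3174),27.7)}
for j,p in zip("DCBA",("fi","fo","ni","no")): print(j,pick(*J[j],PEG[p],dry=True))
pick(*J["D"],PEG["fi"])
im,d=get_image("side");cv2.imwrite("pics/side1.png",im[:,:,::-1])
E
```

```text
D [True, True, True, False, True, True]
C [True, True, True, False, True, True]
B [True, True, True, False, True, True]
A [True, True, True, False, True, True]
stop in? False
opening 0.04473639998595189 t 3.2
lifted 0.04532102828369061 4.1
```

View pics/side1.png

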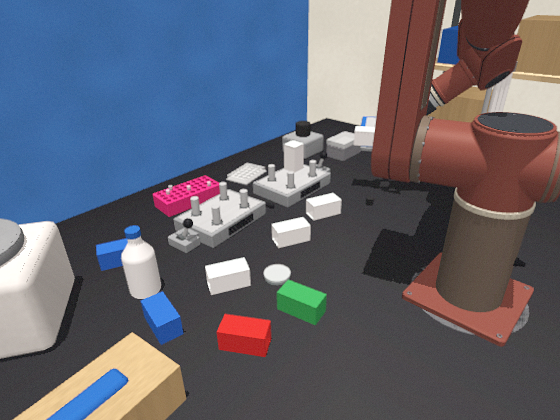

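Jar D is held and lifted, visible at (366,137), and nothing else has moved. I need a waypoint the arm can reach.

Run:
```python
from h import *
xy,dg=(.4482,-.3174),27.7
for rim in (.17,.2,.23):
  for x in (.45,.48,.51,.54,.57):
    r=""
    for y in (-.05,0,.05,.09,.14):
      pg,Rg,pp,Rp=plan(xy,dg,(x,y),a=50,sig=-1)
      r+="1" if inverse_kinematics(pp(rim),rpy(Rp)) is not None else "0"
    print(rim,x,r)
pg,Rg,pp,Rp=plan(xy,dg,PEG["fi"],a=50,sig=-1)
print(np.round(inverse_kinematics(pp(.18),rpy(Rp)),2),np.round(observe()["q"],2))
```

```text
0.17 0.45 10011
0.17 0.48 11111
0.17 0.51 11111
0.17 0.54 11111
0.17 0.57 11111
0.2 0.45 00001
0.2 0.48 11111
0.2 0.51 11111
0.2 0.54 11111
0.2 0.57 11111
0.23 0.45 00001
0.23 0.48 11111
0.23 0.51 11111
0.23 0.54 11111
0.23 0.57 11111
[-0.01 -0.13  2.01  0.11  0.57 -1.74] [-1.31  0.09  2.01  0.86  1.39 -0.54]
```

```bash
sed -i 's/way=(.45,.05)/way=(.50,.06)/; s/w=pp(.21)/w=pp(.20)/' h.py
python3 - <<'E'
from h import *
J=(.4482,-.3174),27.7
carry(*J,PEG["fi"])
for n in ("top","side"):
    im,d=get_image(n);cv2.imwrite(f"pics/{n}2.png",im[:,:,::-1])
E
```

```text
above 0.045058822780872365 6.4 array([ 0.58819442, -0.15339619, -0.86770723])
```

View pics/side2.png

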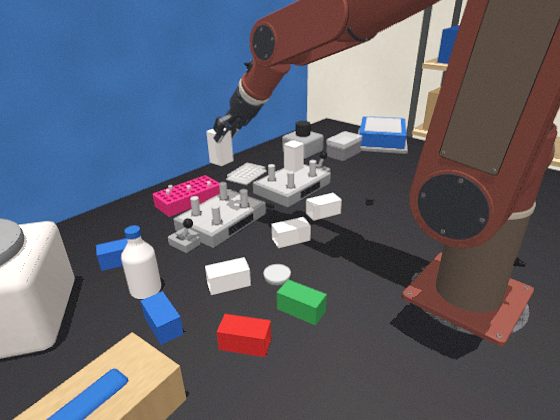

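View pics/top2.png

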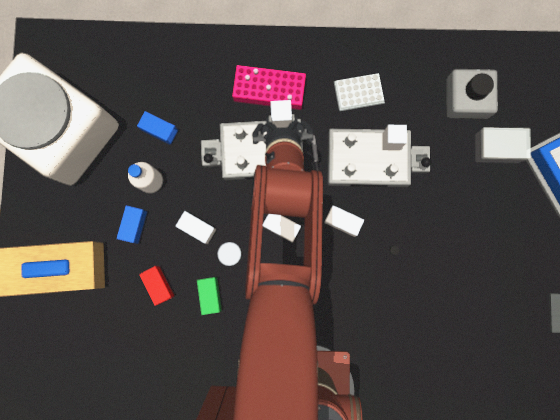

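The jar hangs upright, mouth down, at (220,147) in the side view and (281,110) in the top view. I'll check its position over the peg, then lower it.

```bash
cat >> h.py <<'E'
def topface(xy,zlo,zhi,tag=None):
    im,d=get_image("top"); W=cloud("top",d)
    m=white(im)&(W[...,2]>zlo)&(W[...,2]<zhi)&(np.hypot(W[...,0]-xy[0],W[...,1]-xy[1])<.05)
    if m.sum()<40: return None
    P=W[m]; r=cv2.minAreaRect((P[:,:2]*1000).astype(np.float32)); 
    A=np.c_[P[:,:2]-P[:,:2].mean(0),np.ones(len(P))]; n=np.linalg.lstsq(A,P[:,2],rcond=None)[0]
    return np.round(r[0],1).tolist(),np.round(r[1],1).tolist(),"z",round(float(np.median(P[:,2])),4),"slope",np.round(n[:2],3).tolist()
E
python3 - <<'E'
from h import *
J=(.4482,-.3174),27.7
print(topface(PEG["fi"],.23,.27))
lower(*J,PEG["fi"])
E
```

```text
([677.1, 90.6], [52.0, 55.7], 'z', 0.2495, 'slope', [-0.007, 0.009])
down True rim 0.0419 8.1
```

Run:
```python
from h import *
J=(.4482,-.3174),27.7
release(*J,PEG["fi"])
print(topface(PEG["fi"],.11,.15))
for j in look("top3"): print(j)
im,d=get_image("side");cv2.imwrite(f"pics/side3.png",im[:,:,::-1])
```

```text
released 0.061780200643890455 9.6
([680.2, 90.6], [48.1, 45.4], 'z', 0.1306, 'slope', [0.042, -0.018])
([237.0, 164.0], np.int32(647), [588.9, 205.5], [64.3, 92.4], 93.4, 0.041)
([345.0, 220.0], np.int32(620), [444.6, -82.4], [48.3, 91.1], 66.1, 0.0468)
([194.0, 227.0], np.int32(607), [416.2, 313.5], [47.2, 93.3], 61.8, 0.0464)
```

View pics/side3.png

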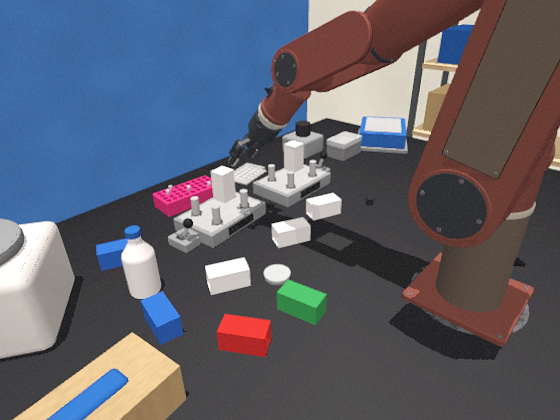

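View pics/top3.png

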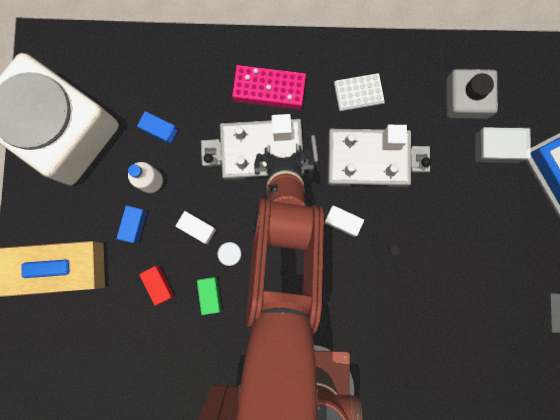

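Jar 1 is seated on the far inner peg at (282,127), with its top at z = 0.131. Next is jar C at (345,220), re-measured, to the far outer peg.

```bash
cat >> h.py <<'E'
def full(xy,dg,pk,tag):
    J=(np.array(xy),dg); peg=PEG[pk]
    move_l(np.array(observe()["eef_pos"])+.06*Z,feed=.2)
    pick(*J,peg)
    if observe()["opening"]<.04: print("MISSED"); return
    carry(*J,peg)
    print(topface(peg,.23,.27))
    rim=lower(*J,peg)
    if not .036<rim<.046: print("RIM?"); return
    release(*J,peg)
    print(topface(peg,.11,.15))
    for j in look(tag): print(j)
    im,d=get_image("side");cv2.imwrite(f"pics/s_{tag}.png",im[:,:,::-1])
E
python3 - <<'E'
from h import *
full((.4446,-.0825),66.5,"fo","c")
E
```

```text
stop in? False
opening 0.044718322357042664 t 12.9
lifted 0.04504406577930003 13.8
above 0.04483759539556558 15.8 array([ 0.35311155, -0.28081838, -0.46083473])
([668.1, 198.7], [52.4, 57.5], 'z', 0.2467, 'slope', [-0.011, -0.002])
down True rim 0.0421 17.4
released 0.06199485912149146 18.8
([670.3, 199.4], [47.5, 46.3], 'z', 0.1306, 'slope', [0.046, 0.024])
([284.0, 164.0], np.int32(592), [594.2, 83.3], [54.5, 103.1], 93.7, 0.041)
([282.0, 225.0], np.int32(576), [428.1, 84.1], [46.0, 90.4], 63.2, 0.0471)
([185.0, 223.0], np.int32(248), [426.9, 333.1], [46.8, 47.9], 154.2, 0.0466)
```

View pics/c.png

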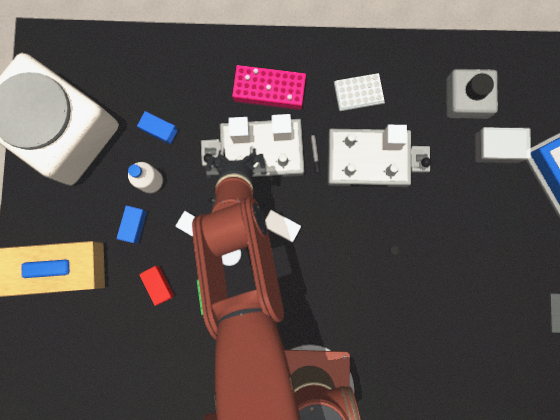

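View pics/s_c.png

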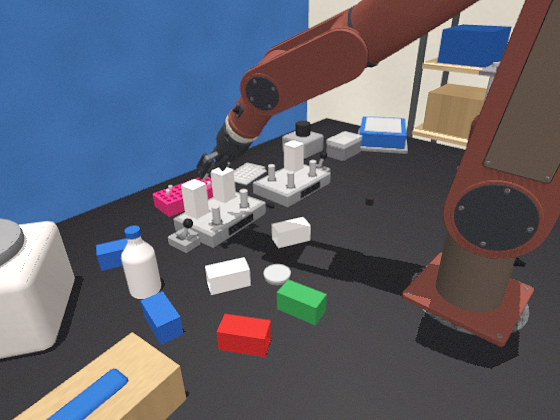

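Both far pegs are filled, at (239,128) and (282,125). Jar B at (282,225) hasn't moved, so it goes to the near inner peg.

Run:
```python
from h import *
full((.4280,.0841),63.5,"ni","b")
```

```text
stop in? False
opening 0.045623047334993325 t 22.2
lifted 0.04457353744700679 23.1
above 0.045333780990679334 24.9 array([-1.06998411, -0.15941013, -0.33551629])
([599.1, 83.4], [52.6, 67.2], 'z', 0.2461, 'slope', [-0.012, 0.003])
down True rim 0.0416 26.5
released 0.06205598372528068 27.9
([601.1, 83.2], [47.5, 45.8], 'z', 0.131, 'slope', [0.04, -0.012])
([194.0, 227.0], np.int32(602), [416.1, 313.9], [47.1, 93.1], 61.2, 0.0467)
```

View pics/b.png

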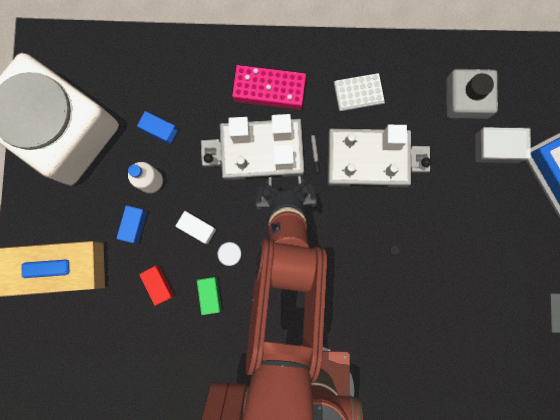

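View pics/s_b.png

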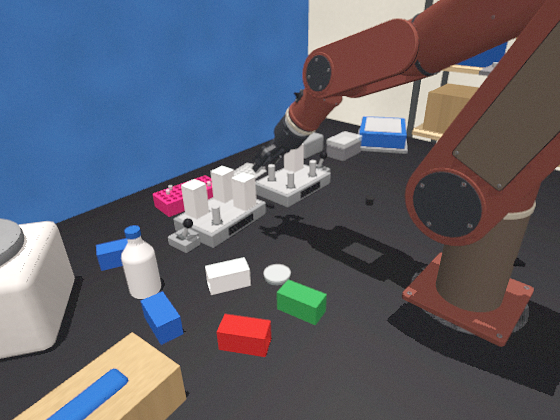

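Three jars are seated. Jar A at (194,227) is unmoved and goes to the near outer peg.

Run:
```python
from h import *
xy=np.array((.4161,.3138));peg=PEG["no"]
move_l(np.array(observe()["eef_pos"])+.06*Z,feed=.2)
pg,Rg,pp,Rp=plan(xy,61.3,peg,a=50,sig=-1)
print([inverse_kinematics(p,rpy(R)) is not None for p,R in ((pg,Rg),(pg+.1*Z,Rg),(pg+.15*Z,Rg),(pp(.2)+np.r_[.5-peg[0],.06-peg[1],0],Rp),(pp(.16),Rp),(pp(.041),Rp))])
full(xy,61.3,"no","a")
```

```text
[True, True, True, True, True, True]
stop in? False
opening 0.04529456671237837 t 32.0
lifted 0.04510184283294931 32.9
above 0.04495519561437009 35.2 array([ 0.8641658 ,  0.40939541, -1.03612797])
([587.4, 192.1], [53.9, 65.1], 'z', 0.2478, 'slope', [-0.007, -0.004])
down True rim 0.0413 36.9
released 0.06187981377672169 38.3
([591.7, 193.0], [48.1, 46.4], 'z', 0.1306, 'slope', [0.038, 0.034])
```

View pics/a.png

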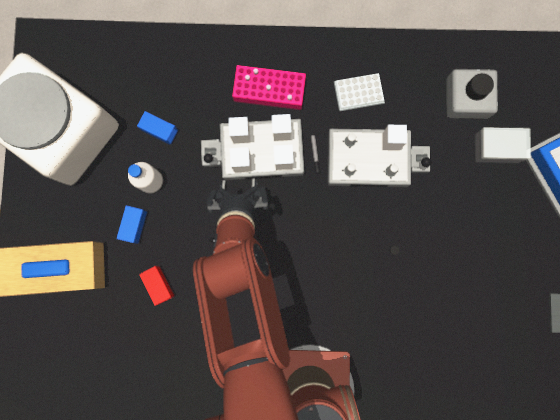

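View pics/s_a.png

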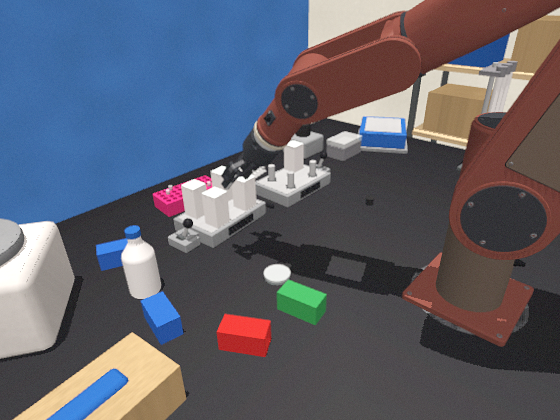

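All four jars are on, at (239,127), (282,124), (241,158) and (284,156), each with its top at z ≈ 0.131. Next I'll push the left lever, whose knob is at (208,157).

```bash
cat > lev.py <<'E'
from h import *
f=hd(4.8); l=np.cross(Z,f)
c=np.mean(list(PEG.values()),0); piv=np.r_[c,0]+.140*l
E
python3 - <<'E'
from lev import *
print(piv, [np.round(np.array([p[0]-c[0],p[1]-c[1],0])@np.column_stack([f,l]),4).tolist() for p in PEG.values()])
R=frame(-Z,l); 
P=lambda s,z: piv+s*f+z*Z
qs=[inverse_kinematics(P(s,z),rpy(R)) for s,z in ((-.075,.2),(-.075,.072),(.04,.072))]
print([None if q is None else np.round(q,2).tolist() for q in qs])
if qs[0] is None or qs[2] is None:
    R=frame(-Z,-l); print([inverse_kinematics(P(s,z),rpy(R)) for s,z in ((-.075,.2),(-.075,.072),(.04,.072))])
move_l(np.array(observe()["eef_pos"])+.06*Z,feed=.2)
gripper_to(0)
movep(P(-.075,.2),rpy(R)); move_l(P(-.075,.072),feed=.12,max_force=8)
for n in ("top","side"):
    im,d=get_image(n);cv2.imwrite(f"pics/{n}_l.png",im[:,:,::-1])
print(T(),observe()["eef_pos"],observe()["opening"])
E
```

```text
[0.6233851 0.282584  0.       ] [[0.04, -0.0547], [0.0394, 0.0546], [-0.0393, -0.0547], [-0.0401, 0.0548]]
[[0.34, 0.2, 1.56, -0.0, 1.39, -1.32], [0.34, 0.32, 1.67, -0.0, 1.16, -1.32], [0.3, 0.55, 1.35, -0.0, 1.24, -1.36]]
41.6 [0.54948216 0.2765979  0.07317805] 0.00010497765086797064<sys>:0: UserWarning: Gimbal lock detected. Setting third angle to zero since it is not possible to uniquely determine all angles.
```

View pics/side_l.png

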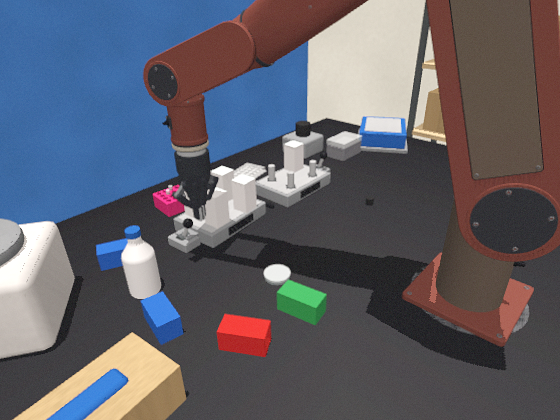

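View pics/top_l.png

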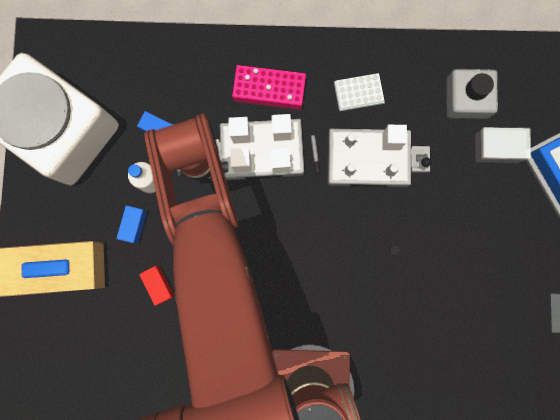

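The closed fingers are on the robot side of the knob at (187,224) in the side view. Pushing now, with a force limit.

```bash
python3 - 2>/dev/null <<'E'
from lev import *
R=frame(-Z,l)
P=lambda s,z: piv+s*f+z*Z
s=move_l(P(.03,.072),feed=.04,max_force=15)
e=observe(); print(s,"s=",(np.array(e["eef_pos"])-piv)@f,np.round(e["ft_force"],1),T())
im,d=get_image("side");cv2.imwrite("pics/side_p.png",im[:,:,::-1]); cv2.imwrite("pics/side_pc.png",cv2.resize(im[130:280,100:300,::-1],None,fx=3.5,fy=3.5,interpolation=cv2.INTER_CUBIC))
E
```

```text
False s= 0.029889754406828877 [ 0.1 -0.8 -0.4] 44.3
```

View pics/side_pc.png

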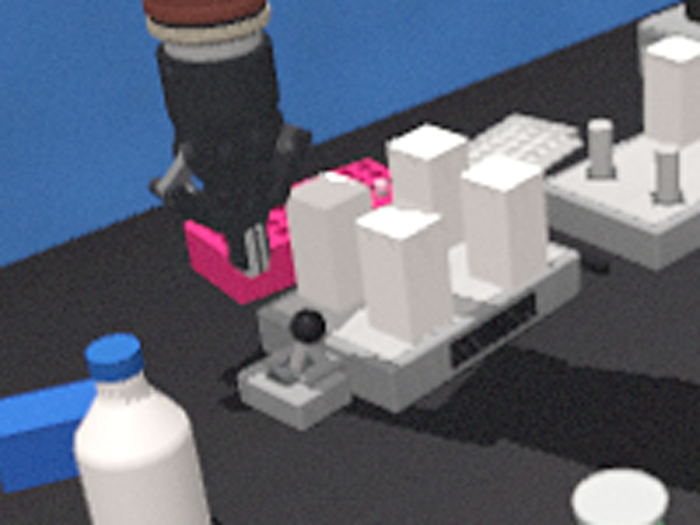

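```bash
python3 - 2>/dev/null <<'E'
from lev import *
c_=get_calibration("side");K=np.array(c_["intrinsics"]);D=np.array(c_["dist_coeffs"]);Tw=np.linalg.inv(np.array(c_["world_from_camera"]))
def pr(p,T=Tw):
    r,_=cv2.Rodrigues(T[:3,:3]); return cv2.projectPoints(np.array([p],float),r,T[:3,3],K,D)[0].ravel().round(1)
e=observe(); print("tcp",e["eef_pos"],e["tcp_rot"],pr(e["eef_pos"]), "knob expected",pr([.596,.279,.085]),"piv",pr([piv[0],piv[1],.035]))
for n in ("side","top"):
    im,d=get_image(n);W=cloud(n,d)
    m=(im.max(2)<60)&(W[...,2]>.07)&(W[...,2]<.105)&(abs(W[...,0]-.62)<.06)&(abs(W[...,1]-.285)<.03)
    v,u=np.nonzero(m); print(n,m.sum()); 
    if m.sum(): print(u.mean(),v.mean(),W[m].mean(0),W[m].min(0),W[m].max(0))
    if n=="side":
        for r in range(214,242,3): print([tuple((W[r,cc]*1000).round().astype(int).tolist()) for cc in range(178,198,4)])
    cv2.imwrite(f"pics/{n}_q.png",cv2.resize(im[120:200,150:300,::-1] if n=="top" else im[180:260,130:280,::-1],None,fx=5,fy=5,interpolation=cv2.INTER_CUBIC))
E
```

```text
tcp [0.65320956 0.28510545 0.07201925] [2.94590943 1.57077564 3.0297054 ] [173.6 217.3] knob expected [188.6 219.5] piv [183.4 233.1]
side 66
187.6060606060606 222.8939393939394 [0.59171149 0.28587842 0.07993819] [0.58485165 0.27389383 0.07043387] [0.60310145 0.29539856 0.08768301]
[(774, 198, -3), (704, 228, 37), (685, 227, 44), (671, 224, 48), (654, 222, 54)]
[(697, 246, 38), (687, 240, 39), (677, 233, 40), (668, 227, 41), (656, 222, 44)]
[(684, 255, 38), (677, 247, 37), (596, 286, 87), (594, 277, 83), (649, 228, 39)]
[(680, 259, 32), (667, 255, 35), (593, 290, 81), (586, 283, 81), (634, 239, 41)]
[(682, 260, 22), (664, 258, 28), (590, 293, 75), (587, 284, 72), (622, 249, 41)]
[(683, 260, 12), (652, 267, 28), (604, 285, 57), (634, 255, 30), (618, 253, 35)]
[(646, 284, 29), (640, 276, 28), (610, 283, 44), (625, 262, 27), (614, 257, 30)]
[(627, 297, 34), (622, 288, 33), (617, 280, 30), (610, 272, 30), (602, 266, 29)]
[(622, 301, 30), (614, 295, 30), (608, 287, 28), (598, 281, 30), (597, 271, 25)]
[(620, 304, 23), (609, 299, 25), (602, 292, 25), (593, 286, 26), (591, 276, 21)]
top 0
```

View pics/side_q.png

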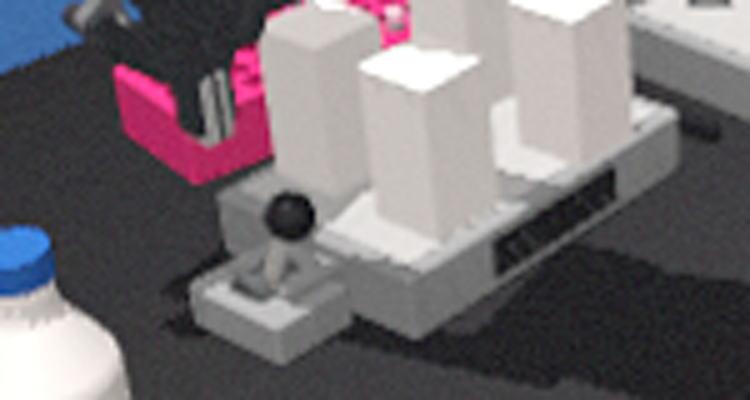

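```bash
python3 - 2>/dev/null <<'E'
from lev import *
im,d=get_image("side");W=cloud("side",d)
for r in range(190,216,2): print(r,[tuple((W[r,cc]*1000).round().astype(int).tolist()) for cc in range(164,180,2)])
print(observe()["opening"],np.round(observe()["q"],3))
E
```

```text
190 [(660, 295, 152), (643, 299, 159), (643, 294, 157), (641, 289, 156), (646, 281, 151), (643, 277, 151), (641, 273, 150), (823, 155, 45)]
192 [(646, 304, 155), (642, 301, 155), (643, 295, 152), (640, 291, 152), (645, 283, 147), (644, 278, 146), (646, 271, 142), (811, 163, 45)]
194 [(640, 308, 153), (646, 300, 148), (643, 296, 147), (640, 292, 147), (649, 281, 139), (644, 279, 140), (808, 173, 43), (800, 171, 45)]
196 [(642, 308, 147), (648, 299, 141), (643, 297, 142), (641, 292, 141), (643, 286, 138), (643, 280, 136), (795, 181, 44), (791, 177, 44)]
198 [(660, 299, 132), (653, 297, 133), (645, 296, 136), (644, 292, 134), (645, 286, 131), (641, 283, 132), (648, 272, 125), (778, 186, 45)]
200 [(661, 299, 125), (-159, 766, 604), (648, 295, 128), (647, 291, 127), (643, 288, 127), (642, 283, 125), (650, 272, 118), (773, 191, 42)]
202 [(795, 224, 42), (655, 298, 121), (645, 298, 125), (648, 291, 121), (642, 289, 123), (643, 283, 119), (648, 274, 114), (773, 191, 35)]
204 [(791, 227, 38), (654, 299, 117), (647, 298, 119), (646, 293, 117), (643, 289, 116), (645, 282, 113), (647, 276, 109), (771, 194, 30)]
206 [(792, 228, 31), (658, 298, 109), (650, 297, 112), (647, 294, 111), (642, 291, 112), (646, 283, 107), (644, 279, 106), (773, 194, 23)]
208 [(797, 226, 21), (781, 229, 29), (776, 225, 29), (655, 290, 101), (644, 291, 105), (774, 208, 22), (773, 201, 20), (773, 195, 17)]
210 [(799, 226, 14), (783, 229, 21), (774, 228, 24), (778, 219, 19), (775, 214, 17), (773, 209, 16), (775, 201, 12), (773, 196, 11)]
212 [(804, 225, 5), (786, 228, 13), (776, 228, 16), (775, 222, 14), (775, 216, 12), (774, 210, 9), (773, 204, 7), (774, 196, 3)]
214 [(803, 226, -1), (786, 230, 7), (777, 228, 10), (774, 224, 9), (776, 216, 4), (775, 210, 2), (778, 202, -3), (771, 199, -1)]
-0.0003432397807605357 [ 0.301  0.532  1.375  0.     1.235 -1.354]
```

The closed fingertips show in the side depth at z ≈ 0.10 while the TCP reads 0.072, so they passed over the knob without touching it (force about 0). I'll go back and push about 28 mm lower, which still clears the 35 mm block.

```bash
python3 - 2>/dev/null <<'E'
from lev import *
P=lambda s,z: piv+s*f+z*Z
move_l(P(.03,.13),feed=.15); move_l(P(-.08,.13),feed=.15)
print(move_l(P(-.08,.044),feed=.1,max_force=6))
s=move_l(P(.03,.044),feed=.035,max_force=15)
e=observe(); print(s,"s=",(np.array(e["eef_pos"])-piv)@f,np.round(e["ft_force"],1),T())
im,d=get_image("side"); cv2.imwrite("pics/side_p2.png",cv2.resize(im[130:280,100:300,::-1],None,fx=3.5,fy=3.5,interpolation=cv2.INTER_CUBIC))
E
```

```text
False
True s= 0.005839073741160143 [-1.9  0.3  1.5] 49.2
```

View pics/side_p2.png

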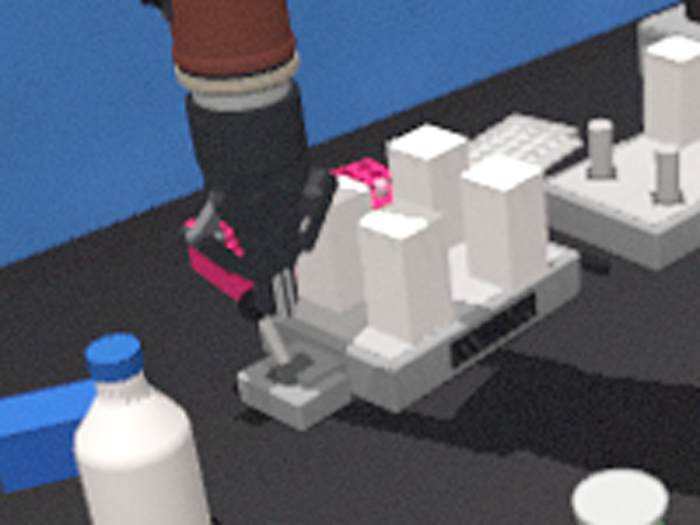

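```bash
python3 - 2>/dev/null <<'E'
from lev import *
P=lambda s,z: piv+s*f+z*Z
s=move_l(P(.03,.044),feed=.03,max_force=25)
e=observe(); print(s,"s=",(np.array(e["eef_pos"])-piv)@f,np.round(e["ft_force"],1),T())
move_l(P(-.06,.044),feed=.12); move_l(P(-.06,.2),feed=.2)
set_joints([-1.438,.22,1.526,0,1.395,-.126])
for n in ("side","top"):
    im,d=get_image(n);W=cloud(n,d)
    m=(im.max(2)<70)&(W[...,2]>.068)&(W[...,2]<.105)&(abs(W[...,0]-.635)<.06)&(abs(W[...,1]-.285)<.03)
    print(n,m.sum(),(W[m].mean(0)-piv)@np.column_stack([f,l,Z]))
    cv2.imwrite(f"pics/{n}_z.png",im[:,:,::-1])
    cv2.imwrite(f"pics/{n}_zc.png",cv2.resize(im[100:200,190:440,::-1] if n=="top" else im[130:280,150:350,::-1],None,fx=3,fy=3,interpolation=cv2.INTER_CUBIC))
for k in PEG: print(k,topface(PEG[k],.11,.15))
print(T())
E
```

```text
True s= 0.005225072284383338 [-2.1 -0.4  2.1] 49.6
side 69 [0.024749   0.0069371  0.07831891]
top 82 [ 0.0282105  -0.00017871  0.08405282]
fi ([680.7, 90.7], [48.3, 45.7], 'z', 0.1303, 'slope', [0.038, 0.014])
fo ([669.6, 199.5], [47.4, 46.3], 'z', 0.1305, 'slope', [0.032, 0.013])
ni ([592.0, 91.0], [47.2, 45.8], 'z', 0.1308, 'slope', [0.07, 0.002])
no ([591.5, 192.9], [47.5, 45.7], 'z', 0.1307, 'slope', [0.045, 0.043])
55.0
```

Run:
```python
import cv2,numpy as np
a=cv2.imread("pics/top_zc.png");b=cv2.imread("pics/side_zc.png");print(a.shape,b.shape)
b=b[:290]; cv2.imwrite("pics/zz.png",np.vstack([a,cv2.copyMakeBorder(b,0,0,0,a.shape[1]-b.shape[1],0)]))
```

```text
(300, 750, 3) (450, 600, 3)
```

View pics/zz.png

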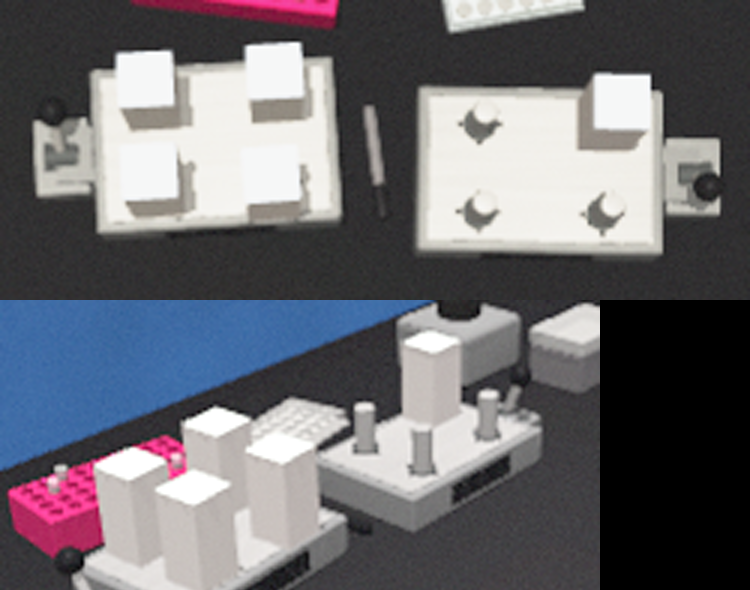

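View pics/top_z.png

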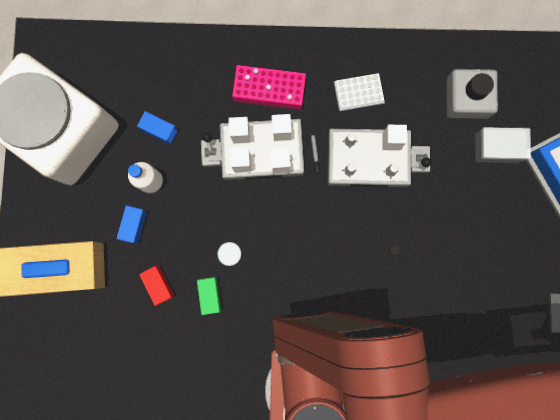

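The lever is on: its knob sits at +28 mm (60·sin 0.5 = 29 mm), and it hit a hard stop twice. The near inner jar has shifted about 12 mm, presumably the announced knock, so I'll check its tilt more carefully.

```bash
python3 - 2>/dev/null <<'E'
from lev import *
ds=[];
for i in range(8): im,d=get_image("top"); ds.append(d)
d=np.median(ds,0); W=cloud("top",d)
allp=dict(PEG); allp["dryR"]=np.array([.657,-.2])
for k,p in allp.items():
    m=(white(im)&(W[...,2]>.12)&(W[...,2]<.14)&(np.hypot(W[...,0]-p[0],W[...,1]-p[1])<.05)).astype(np.uint8)
    m=cv2.erode(m,np.ones((3,3)))>0; P=W[m]
    A=np.c_[P[:,:2]-P[:,:2].mean(0),np.ones(len(P))]; n=np.linalg.lstsq(A,P[:,2],rcond=None)[0]
    print(k,m.sum(),P.mean(0).round(4),np.round(n[:2],3))
im,d=get_image("side"); cv2.imwrite("pics/side_end.png",cv2.resize(im[150:260,160:340,::-1],None,fx=4.4,fy=4.4,interpolation=cv2.INTER_CUBIC))
E
```

```text
fi 265 [0.6793 0.0901 0.1307] [-0.003  0.004]
fo 269 [0.6692 0.199  0.1307] [-0.002 -0.004]
ni 268 [0.5912 0.0911 0.1309] [-0.008  0.001]
no 271 [0.5906 0.1929 0.1309] [-0.008  0.003]
dryR 274 [ 0.6602 -0.2019  0.1307] [-0.006 -0.001]
```

View pics/side_end.png

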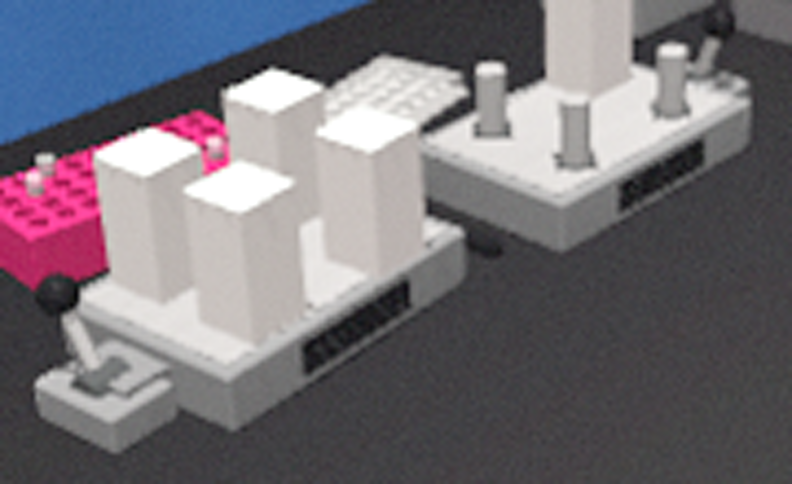

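All four jars are flat and upright with their tops at 0.131, the same as the reference jar. The left lever leans away and the right one is still off. Handing in.

```bash
python3 -c "
from plant import *
print(job_done())"
```

```text
the job is handed in; nothing more can be done
None
```

All four white jars now stand mouth down on the empty left dryer, one per peg, and that dryer's fan lever is pushed fully on. I pushed the lever only after the last jar was on, and handed the job in at about 55 s.

**Last checks**
- **Jars:** the four jar tops are level within 0.5° at z ≈ 0.131 m. That matches the jar that was already on the right dryer, so the rims are on the deck.
- **Lever:** the left knob sits about 28 mm past its pivot, against about 29 mm expected for fully on. It met a stop at the same place at 15 N and again at 25 N.
- **Everything else:** the right lever is still off. In the last pictures the right dryer's jar, the look-alikes and the other bench items look unmoved.

**What went wrong or disagreed**
- **First lever push missed:** the closed fingertips were about 28 mm higher in the pictures than the reported tool height and passed over the knob without touching it. I repeated the push lower.
- **One jar shifted:** after I placed it, the near inner jar was found about 12 mm aside on its peg. This was probably the announced knock, but I didn't see it happen. It is still flat and on its peg, so I left it.

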